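# Clear the outfeed, key the release and eject the gauged sleeve

### The job

First clear the ejector station's metal deck: stand every sleeve on it upright in an empty compartment of its own in the small six-compartment cardboard tray. Then release the sleeve held under the clear guard: press blue, yellow, blue and green on the keypad, one key at a time in that order, letting each spring back, push the orange ejector tab fully home so that the sleeve comes out on the deck, and let the tab spring back. Stand that sleeve upright in an empty compartment too, then press yellow and after it red to close the cycle; leave the sleeves already in the tray and everything else where they are.

Things in the scene. Friction and masses are not known exactly. Their poses are not given: they have to be found in the camera images.
- station: Fixed ejector station, base 3 mm thick. Origin on the table under the nest centre; the ejector pushes to +y. Bare steel outfeed deck: x -80 to 80, y -25 to 280 mm. Nest: blue rails and clear guard, 76 mm wide in x, y -28 to 28 mm, top 79 mm above the table, open at +y. A sleeve pushed out ends near x 0, y 70 mm on the deck
- ejector (a joint): Spring ejector slide, m: 0 at rest, 0.075 pushed fully home in the station's +y direction; about 3 N at rest to 9 N at the end; springs back when released
- ejector_tab (a point): Middle of the top edge of the outer (pushing) face of the ejector's upright orange tab; push it in the station's +y. Tab 50 mm wide in x, 10 mm thick in y, from 20 to 80 mm above the table. The point moves with the slide
- tray: Fixed open cardboard tray 159 x 236 x 32 mm, 2 x 3 compartments of 72 x 72 mm, walls 5 mm, floor 5 mm; compartment centres at x -38.5 and 38.5 mm, y -77, 0 and 77 mm. Origin: centre of its underside, x its short side, y its long side
- console: Fixed grey keypad console 84 x 264 x 30 mm; four round push keys stand in a row along its y, 60 mm apart, in varying order
- key_yellow_top (a point): Centre of the top of the yellow round push key, 28 mm dia in a black collar of 44 mm dia; top 10 mm above the collar, 52 mm above the table when up, 46 mm when fully down (about 5 N); springs back. The point moves with the key
- key_blue_top (a point): Centre of the top of the blue round push key, 28 mm dia in a black collar of 44 mm dia; top 10 mm above the collar, 52 mm above the table when up, 46 mm when fully down (about 5 N); springs back. The point moves with the key
- key_green_top (a point): Centre of the top of the green round push key, 28 mm dia in a black collar of 44 mm dia; top 10 mm above the collar, 52 mm above the table when up, 46 mm when fully down (about 5 N); springs back. The point moves with the key
- key_red_top (a point): Centre of the top of the red round push key, 28 mm dia in a black collar of 44 mm dia; top 10 mm above the collar, 52 mm above the table when up, 46 mm when fully down (about 5 N); springs back. The point moves with the key
- sleeve_a: Light grey turned sleeve, open bore at the top: foot 46 mm dia x 30 mm high, above it a neck 38 mm dia up to 64 mm total height; 100 g. Origin: centre of its underside, z up its axis. Stands on the outfeed deck at the start; may be absent
- sleeve_b: Light grey turned sleeve, open bore at the top: foot 46 mm dia x 30 mm high, above it a neck 38 mm dia up to 64 mm total height; 100 g. Origin: centre of its underside, z up its axis. Stands on the outfeed deck at the start; may be absent
- sleeve_c: Light grey turned sleeve, open bore at the top: foot 46 mm dia x 30 mm high, above it a neck 38 mm dia up to 64 mm total height; 100 g. Origin: centre of its underside, z up its axis. Stands on the outfeed deck at the start; may be absent
- sleeve_d: Light grey turned sleeve, open bore at the top: foot 46 mm dia x 30 mm high, above it a neck 38 mm dia up to 64 mm total height; 100 g. Origin: centre of its underside, z up its axis. Stands on the outfeed deck at the start; may be absent
- held: Light grey turned sleeve, open bore at the top: foot 46 mm dia x 30 mm high, above it a neck 38 mm dia up to 64 mm total height; 100 g. Origin: centre of its underside, z up its axis. The gauged sleeve, in the nest under the clear guard at the start
- full_a: Light grey turned sleeve, open bore at the top: foot 46 mm dia x 30 mm high, above it a neck 38 mm dia up to 64 mm total height; 100 g. Origin: centre of its underside, z up its axis. Already in a compartment of the tray; may be absent; leave it there
- full_b: Light grey turned sleeve, open bore at the top: foot 46 mm dia x 30 mm high, above it a neck 38 mm dia up to 64 mm total height; 100 g. Origin: centre of its underside, z up its axis. Already in a compartment of the tray; may be absent; leave it there
- full_c: Light grey turned sleeve, open bore at the top: foot 46 mm dia x 30 mm high, above it a neck 38 mm dia up to 64 mm total height; 100 g. Origin: centre of its underside, z up its axis. Already in a compartment of the tray; may be absent; leave it there
- driver: Screwdriver lying on the table. A bystander: leave it alone
- wrench: Wrench lying on the table. A bystander: leave it alone
- bottle: White bottle, 60 mm dia, 170 mm high. A bystander: leave it alone
- jar: Glass jar, 60 mm dia, 70 mm high. A bystander: leave it alone
- ring: Brass ring, 52 mm dia, 16 mm high. A bystander: leave it alone
- holder: Black tool holder with brass cap, 80 mm dia, 93 mm high. A bystander: leave it alone

How it is judged:
On the way, in this order (a step that is already met when the one before it is completed fails the run):
1. every sleeve that stood on the deck stands released in the tray (x of sleeve_a in the frame of tray between -0.075 and 0.075 m and y of sleeve_a in the frame of tray between -0.113 and 0.113 m and z of each of sleeve_a, sleeve_b, sleeve_c, sleeve_d in the frame of tray below 0.015 m and angle between each of sleeve_a, sleeve_b, sleeve_c, sleeve_d's own z axis and vertical below 0.2 rad and contact force between each of sleeve_a, sleeve_b, sleeve_c, sleeve_d and the fingers below 0.1 N and x of sleeve_b in the frame of tray between -0.075 and 0.075 m and y of sleeve_b in the frame of tray between -0.113 and 0.113 m and x of sleeve_c in the frame of tray between -0.075 and 0.075 m and y of sleeve_c in the frame of tray between -0.113 and 0.113 m and x of sleeve_d in the frame of tray between -0.075 and 0.075 m and y of sleeve_d in the frame of tray between -0.113 and 0.113 m), for 0.2 s.
2. the blue key is pressed down, the others up (z of key_blue_top in the frame of console below 0.048 m and z of each of key_yellow_top, key_green_top, key_red_top in the frame of console above 0.05 m), for 0.04 s.
3. the yellow key is pressed down, the others up (z of key_yellow_top in the frame of console below 0.048 m and z of each of key_blue_top, key_green_top, key_red_top in the frame of console above 0.05 m), for 0.04 s.
4. the blue key is pressed down, the others up (all of step 2), for 0.04 s.
5. the green key is pressed down, the others up (z of key_green_top in the frame of console below 0.048 m and z of each of key_yellow_top, key_blue_top, key_red_top in the frame of console above 0.05 m), for 0.04 s.
6. the ejector slide is pushed home and the held sleeve is out of the guard (value of joint ejector above 0.066 m and y of held in the frame of station above 0.048 m), for 0.04 s.
7. the pushed-out sleeve stands released in the tray and the ejector has sprung back (x of held in the frame of tray between -0.075 and 0.075 m and y of held in the frame of tray between -0.113 and 0.113 m and z of held in the frame of tray below 0.015 m and angle between held's own z axis and vertical below 0.2 rad and contact force between held and the fingers below 0.1 N and value of joint ejector below 0.01 m), for 0.2 s.
8. the yellow key is pressed down, the others up (all of step 3), for 0.04 s.
9. the red key is pressed down, the others up (z of key_red_top in the frame of console below 0.048 m and z of each of key_yellow_top, key_blue_top, key_green_top in the frame of console above 0.05 m), for 0.04 s.
At the end, for the whole second after the job is handed in: All sleeves from the deck and the nest, and those already there, stand in tray compartments (on the tray floor, within 0.2 rad of upright), released and at rest; all keys up (less than 2 mm) and the ejector back (less than 10 mm) (x of sleeve_a in the frame of tray between -0.075 and 0.075 m and y of sleeve_a in the frame of tray between -0.113 and 0.113 m and z of each of sleeve_a, sleeve_b, sleeve_c, sleeve_d, held, full_a, full_b, full_c in the frame of tray below 0.015 m and angle between each of sleeve_a, sleeve_b, sleeve_c, sleeve_d, held, full_a, full_b, full_c's own z axis and vertical below 0.2 rad and linear speed of each of sleeve_a, sleeve_b, sleeve_c, sleeve_d, held below 0.03 m/s and x of sleeve_b in the frame of tray between -0.075 and 0.075 m and y of sleeve_b in the frame of tray between -0.113 and 0.113 m and x of sleeve_c in the frame of tray between -0.075 and 0.075 m and y of sleeve_c in the frame of tray between -0.113 and 0.113 m and x of sleeve_d in the frame of tray between -0.075 and 0.075 m and y of sleeve_d in the frame of tray between -0.113 and 0.113 m and x of held in the frame of tray between -0.075 and 0.075 m and y of held in the frame of tray between -0.113 and 0.113 m and x of full_a in the frame of tray between -0.075 and 0.075 m and y of full_a in the frame of tray between -0.113 and 0.113 m and x of full_b in the frame of tray between -0.075 and 0.075 m and y of full_b in the frame of tray between -0.113 and 0.113 m and x of full_c in the frame of tray between -0.075 and 0.075 m and y of full_c in the frame of tray between -0.113 and 0.113 m and z of each of key_yellow_top, key_blue_top, key_green_top, key_red_top in the frame of console above 0.05 m and value of joint ejector below 0.01 m); the robot touches nothing.
It fails at once if two keys pressed down at once (z of each of key_yellow_top, key_blue_top in the frame of console below 0.049 m or z of each of key_yellow_top, key_green_top in the frame of console below 0.049 m or z of each of key_yellow_top, key_red_top in the frame of console below 0.049 m or z of each of key_blue_top, key_green_top in the frame of console below 0.049 m or z of each of key_blue_top, key_red_top in the frame of console below 0.049 m or z of each of key_green_top, key_red_top in the frame of console below 0.049 m).
It fails at once if the red key pressed while the held sleeve is still in the nest (z of key_red_top in the frame of console below 0.048 m and y of held in the frame of station between -0.05 and 0.02 m and x of held in the frame of station between -0.03 and 0.03 m).
It fails at once if a bystander moved more than 30 mm (distance of any of driver, wrench, bottle, jar, ring, holder from where it was at the start of the episode above 0.03 m).
It fails at once if a sleeve that was already in the tray moved more than 35 mm (distance of any of full_a, full_b, full_c from where it was at the start of the episode above 0.035 m).
Of sleeve_a, sleeve_b, sleeve_c, sleeve_d only 2 to 4 are there at a start; the rules pass over those that are not, and their reading is None.
Of full_a, full_b, full_c only 1 to 1 are there at a start; the rules pass over those that are not, and their reading is None.
At some moment in a run one of sleeve_a, sleeve_b, sleeve_c, sleeve_d may be knocked a few centimetres aside while the robot is not near it.
It also fails if it takes over 210 s, if anything falls off the work surface, if the arm or the gripper's body presses on something with over 40 N, if the wrist force passes 120 N, or if a joint passes its speed limit or range.

### The arm

A 7-joint arm with a two-finger parallel gripper is mounted at the origin on the work surface. World frame = base frame: x ahead of the robot, y to its left, z up, the work surface at z = 0. Lengths are in m, angles in rad, forces in N, time in s.
With the tool pointing down it reaches from about 0.425 to 0.875 m from the base axis. Payload 4.7 kg.
Tool frame: the origin (TCP) lies between the finger pads; the fingertips stand 8 mm ahead of it and the grasp point (between the pads) lies 11 mm behind it (ctrl.tip_reach is the distance from the TCP to the fingertips, in m); z points along the fingers, x is the direction in which the jaws open and shut, and the axes are right-handed (so a half turn about z gives the same grasp; the last joint's range is limited). The gripper opens to 85 mm and grips with 20 to 120 N. Pads are 22 mm wide; open, the fingers measure 114 mm over their backs; the gripper's body (76 mm by 85 mm) begins 54 mm behind the grasp point. The pads swing forward as they close: fully open they stand 13 mm farther back than shut.
Start: joints at [1.142, 0.321, -0.07, 1.45, 0.023, 1.371, -0.057], TCP at [0.278, -0.587, 0.239] pointing down, gripper open.
Joint ranges: [-2.86, 2.86], [-0.3, 2.09], [-1.38, 1.24], [0.06, 2.45], [-1.56, 4.7], [0.09, 2.05], [-2.69, 2.69]. Speed limits (rad/s): [2.57, 2.57, 3.14, 3.14, 3.14, 3.14, 3.14].

### API

Orientations are given as a 3x3 rotation matrix whose columns are the frame's x, y, z axes.
In Python, from rig import ctrl, viewer gives the robot as it stands.
- The arm moves only by the shell command python3 -m creep 'ROWS'. ROWS is JSON, a list of rows, each an object of numbers: "hand": the closure in counts, from 0 (fully open) to 255 (shut); "dx", "dy", "dz": the shift along the tool's x, y, z in m; "twist": the turn about the tool's z in degrees. A call has 1 to 20 rows; each row shifts and turns the commanded pose from where the row before left it, along the tool's axes as they then stand; what a row does not reach is not made up. A row lasts 1/8 s, in which the tool goes at most 62.5 mm and 10.7 degrees, less where a joint would pass 70% of its speed; a pose out of reach is approached as far as the arm can. A call with a gripper value outside its range is refused whole. The fingers move at their own pace and stop on an object; the grip force is fixed at half the most. Time passes only in rows, so rows that do not move let the fingers close. It gives the time, the measured TCP pose, the force and the opening at its end, in the units of the state.
- ctrl.get_state(): the state, without advancing time (a new reading comes with each control period).
- viewer.grab_frame(name): name is "scene" or "top" or "wrist"; returns (picture, depth): 420x560x3 uint8, red, green, blue; 420x560 float32, m along the optical axis (not along the pixel's ray), 0 where there is no reading.
- viewer.camera_info(name): a dict with "fx", "fy", "cx", "cy" (pixels), "xyz" and "orientation" of the camera in the world; the wrist camera has in their place "T_tool_cam" (4x4, takes a point from camera to tool coordinates, whose origin is the TCP and whose axes are the tool frame's). Camera axes: x right, y down, z forward; pixel columns grow to the right and rows downward; lengths in m; the calibration is good to about 2 mm. A picture is of the moment at which its call begins: read the wrist's pose just before it. camera_info takes no time and is no camera call.
- ctrl.sign_off(): hands the job in, once; it reports no verdict.
The state is a dict: "t": time; "joint_positions": joint angles; "joint_velocities": joint speeds; "tau": joint torques, N m; "ee_pos": TCP position; "ee_rot": TCP orientation; "contact_force": force on the tool from outside, world axes, zero at the start; "ft_torque": the same for the moment, N m; "opening": finger opening in m.
Only numpy, scipy, OpenCV 4.12 (cv2) and the standard library are available. Lean on these libraries where they do the work, as an engineer would, in place of code of your own. Each camera call takes 0.05 s, during which the arm holds its last target.

## Working session

There is one attempt and no reset: what is moved stays moved. The work goes in short steps, Python scripts to look and compute and a shell command to move; the robot and the scene stay as the last step left them, time stands still between calls to the robot, and variables do not carry over. Pictures are saved under pics/ and viewed, and the job is handed in when it is done.

```bash
ls; mkdir -p pics; python3 - <<'E'
from rig import ctrl, viewer
import cv2,numpy as np
s=ctrl.get_state();print(s['t'],s['ee_pos'],s['ee_rot'],s['opening'],ctrl.tip_reach)
for n in ['top','scene']:
    im,d=viewer.grab_frame(n);cv2.imwrite(f'pics/{n}0.png',im[:,:,::-1]);np.savez(f'pics/{n}0.npz',im=im,d=d)
    print(viewer.camera_info(n))
print(viewer.camera_info('wrist'))
E
```

```text
pics
0.0 [ 0.27826355 -0.58684868  0.23819526] [[ 4.28514623e-01 -9.03534409e-01 -8.88409118e-04]
 [-9.03532800e-01 -4.28515538e-01  1.70689732e-03]
 [-1.92293757e-03  7.12763172e-05 -9.99998149e-01]] 0.0853323009495745 0.008
{'fx': 432.50075408897777, 'fy': 432.50075408897777, 'cx': 285.3103885124865, 'cy': 208.6868056683739, 'xyz': array([ 0.43823113, -0.0376403 ,  1.15220155]), 'orientation': array([[ 0.0133508 , -0.99267737,  0.1200558 ],
       [-0.99975225, -0.01111351,  0.01928568],
       [-0.01781022, -0.12028353, -0.9925798 ]])}
{'fx': 520.1776530226153, 'fy': 520.1776530226153, 'cx': 282.13730740209127, 'cy': 213.3680270344994, 'xyz': array([1.29706335, 0.30150218, 0.985251  ]), 'orientation': array([[-0.39419654,  0.69182086, -0.60497354],
       [ 0.91899429,  0.29124902, -0.26575083],
       [-0.00765402, -0.66072529, -0.75058877]])}
{'fx': 376.1552923473592, 'fy': 376.1552923473592, 'cx': 284.51478396227026, 'cy': 212.1390083166551, 'T_tool_cam': array([[ 9.99999639e-01, -6.60764814e-04,  5.34400227e-04,
         1.96649986e-04],
       [ 4.70770588e-04,  9.54261144e-01,  2.98973992e-01,
        -7.73004954e-02],
       [-7.07508866e-04, -2.98973633e-01,  9.54261110e-01,
        -1.35115230e-01],
       [ 0.00000000e+00,  0.00000000e+00,  0.00000000e+00,
         1.00000000e+00]])}
```

View pics/top0.png

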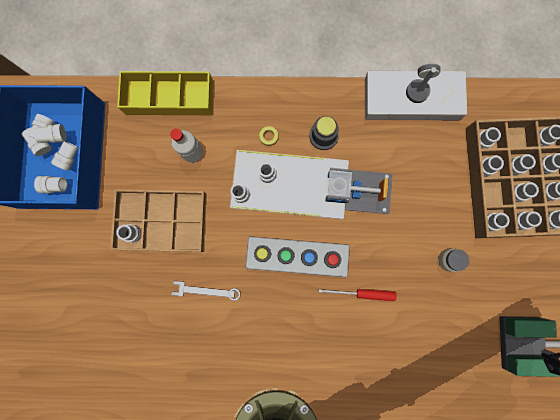

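View pics/scene0.png

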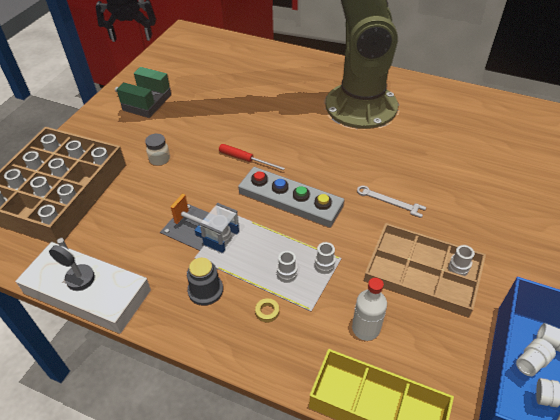

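```bash
cat > h.py <<'E'
import numpy as np,cv2
from rig import ctrl,viewer
def cam(n):
    c=viewer.camera_info(n)
    if 'xyz' in c: return c,np.array(c['orientation']),np.array(c['xyz'])
    s=ctrl.get_state();R=np.array(s['ee_rot']);T=np.array(c['T_tool_cam'])
    return c,R@T[:3,:3],R@T[:3,3]+np.array(s['ee_pos'])
def cloud(d,C):
    c,R,p=C;v,u=np.mgrid[:d.shape[0],:d.shape[1]]
    P=np.stack([(u-c['cx'])/c['fx']*d,(v-c['cy'])/c['fy']*d,d],-1)
    W=P@R.T+p; W[d<=0]=np.nan; return W
def onplane(u,v,z,C):
    c,R,p=C;r=R@np.array([(u-c['cx'])/c['fx'],(v-c['cy'])/c['fy'],1]);return p+r*(z-p[2])/r[2]
def grab(n,f):
    C=cam(n);im,d=viewer.grab_frame(n);cv2.imwrite(f'pics/{f}.png',im[:,:,::-1]);np.savez(f'pics/{f}.npz',im=im,d=d);return im,d,C
def blobs(m,amin=15):
    n,l,st,ce=cv2.connectedComponentsWithStats(m.astype(np.uint8))
    return [(l==i,st[i,4],ce[i]) for i in range(1,n) if st[i,4]>=amin]
E
cat > m.py <<'E'
from h import *
C=cam('top');z=np.load('pics/top0.npz');im,d=z['im'],z['d'];W=cloud(d,C)
hsv=cv2.cvtColor(im,cv2.COLOR_RGB2HSV);H,S,V=[hsv[...,i].astype(int) for i in range(3)]
print('table z',np.nanmedian(W[300:310,100:160,2]))
def rep(name,m,h,amin=15):
    for b,a,ce in blobs(m,amin): print(name,a,ce.round(1),onplane(*ce,h,C).round(4),'depth z',np.nanmedian(W[b][:,2]).round(4))
box=np.zeros(S.shape,bool);box[235:280,240:355]=1
sat=box&(S>120)&(V>80)
rep('yel',sat&(H>22)&(H<35),.052);rep('grn',sat&(H>50)&(H<85),.052);rep('blu',sat&(H>100)&(H<130),.052);rep('red',sat&((H<8)|(H>172)),.052)
high=(W[...,2]>.058)&(W[...,2]<.078)
b2=np.zeros(S.shape,bool);b2[150:220,228:330]=1
rep('deck sleeves',high&b2,.067)
b3=np.zeros(S.shape,bool);b3[188:255,108:210]=1
rep('full',high&b3,.069)
b4=np.zeros(S.shape,bool);b4[170:210,350:395]=1
rep('tab',b4&(S>150)&(H>5)&(H<22)&(W[...,2]>.07),.08,5)
dz=W[...,2]
# tray rim: height 25-40mm
rim=b3&(dz>.024)&(dz<.040)
r=cv2.minAreaRect(np.argwhere(rim)[:,::-1].astype(np.float32));bp=cv2.boxPoints(r);print('tray rim box',bp.round(1));[print(onplane(*q,.032,C).round(4)) for q in bp]
con=np.zeros(S.shape,bool);con[230:282,240:355]=1;con&=(dz>.018)&(dz<.045)
r=cv2.minAreaRect(np.argwhere(con)[:,::-1].astype(np.float32));bp=cv2.boxPoints(r);print('console');[print(onplane(*q,.03,C).round(4)) for q in bp]
E
python3 m.py
python3 - <<'E'
import cv2
im=cv2.imread('pics/top0.png');cv2.imwrite('pics/top0z.png',cv2.resize(im[130:285,100:400],None,fx=2.6,fy=2.6,interpolation=2))
im=cv2.imread('pics/scene0.png');cv2.imwrite('pics/scene0z.png',cv2.resize(im[160:330,150:400],None,fx=3.2,fy=3.2,interpolation=2))
E
```

```text
table z 0.0006634436887773543
yel 80 [261.7 252.7] [0.4583 0.0421 0.052 ] depth z 0.0521
grn 75 [285.3 254.7] [ 0.4541 -0.0179  0.052 ] depth z 0.0529
blu 98 [309.  257.1] [ 0.4487 -0.0777  0.052 ] depth z 0.0517
red 101 [332.6 259.1] [ 0.4445 -0.1371  0.052 ] depth z 0.052
deck sleeves 90 [265.8 169.1] [0.6709 0.0348 0.067 ] depth z 0.0675
deck sleeves 91 [237.9 190.5] [0.6148 0.1047 0.067 ] depth z 0.0674
full 117 [124.4 231.8] [0.5059 0.3889 0.069 ] depth z 0.0684
tab 64 [385.1 187.9] [ 0.6231 -0.2657  0.08  ] depth z 0.08
tray rim box [[110.6 249. ]
 [112.5 188.1]
 [204.2 191. ]
 [202.3 251.9]]
[0.4631 0.4368 0.032 ]
[0.6234 0.4417 0.032 ]
[0.6183 0.1983 0.032 ]
[0.4588 0.1975 0.032 ]
console
[0.4188 0.0856 0.03  ]
[0.5027 0.0804 0.03  ]
[ 0.4836 -0.1833  0.03  ]
[ 0.4003 -0.1758  0.03  ]
```

View pics/top0z.png

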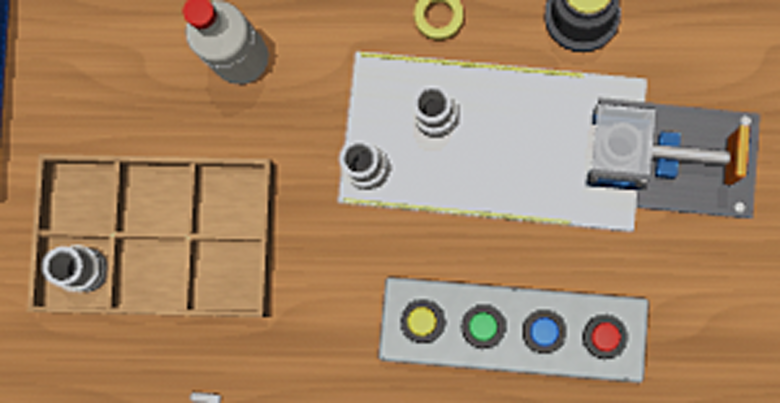

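View pics/scene0z.png

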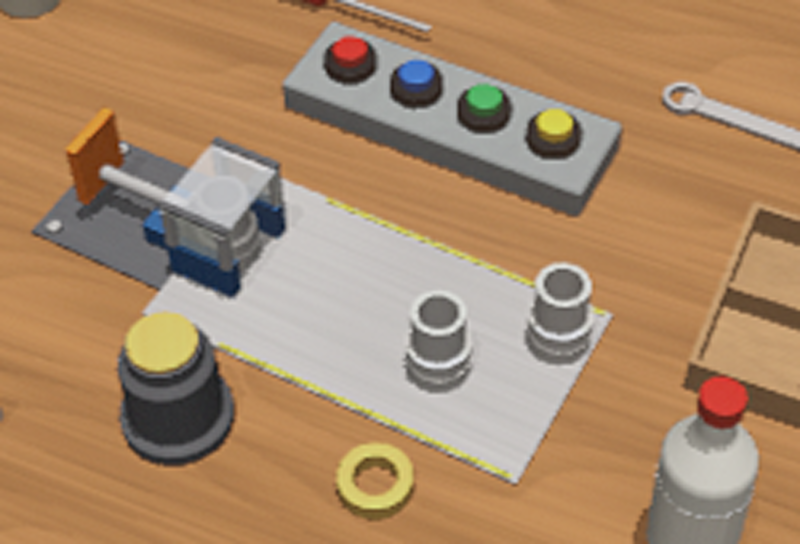

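```bash
python3 - <<'E'
from h import *
C=cam('top');z=np.load('pics/top0.npz');im,d=z['im'],z['d'];W=cloud(d,C)
hsv=cv2.cvtColor(im,cv2.COLOR_RGB2HSV);S=hsv[...,1].astype(int);V=hsv[...,2].astype(int)
b=np.zeros(S.shape,bool);b[145:225,225:355]=1
m=b&(S<40)&(V>150)&(W[...,2]<.012)
B=max(blobs(m),key=lambda q:q[1])[0]
r=cv2.minAreaRect(np.argwhere(B)[:,::-1].astype(np.float32));bp=cv2.boxPoints(r)
Q=np.array([onplane(*q,.003,C) for q in bp]);print(bp.round(1),Q.round(4))
# bystander extents: bottle, holder
for n,u,v in [('bottlecap',176,134),('holder',325,122)]:print(n,W[v,u])
# wide deck patch
E
```

```text
[[229.8 207.1]
 [235.6 148.7]
 [348.9 160. ]
 [343.1 218.4]] [[ 0.5799  0.1338  0.003 ]
 [ 0.7407  0.1224  0.003 ]
 [ 0.7119 -0.1857  0.003 ]
 [ 0.5529 -0.1695  0.003 ]]
bottlecap [0.73032753 0.24003859 0.17148636]
holder [ 0.78849238 -0.1144549   0.09116845]
```

```bash
python3 -m creep '[{"hand":0,"twist":-9.9},{"twist":-9.9},{"twist":-9.9},{"twist":-9.9},{"twist":-9.9},{"twist":-9.9},{"dx":0.0258,"dy":-0.0504},{"dx":0.0258,"dy":-0.0504},{"dx":0.0258,"dy":-0.0504},{"dx":0.0258,"dy":-0.0504},{"dx":0.0258,"dy":-0.0504},{"dx":0.0258,"dy":-0.0504},{"dx":0.0258,"dy":-0.0504},{"dx":0.0258,"dy":-0.0504},{"dx":0.0258,"dy":-0.0504},{"dx":0.0258,"dy":-0.0504},{"dx":0.0258,"dy":-0.0504},{"dx":0.0258,"dy":-0.0504},{"dx":0.0258,"dy":-0.0504},{"dx":0}]'
```

```text
invalid input
```

```bash
python3 -m creep '[{"hand":0,"dx":0,"dy":0,"dz":0,"twist":-9.9},{"hand":0,"dx":0,"dy":0,"dz":0,"twist":-9.9},{"hand":0,"dx":0,"dy":0,"dz":0,"twist":-9.9},{"hand":0,"dx":0,"dy":0,"dz":0,"twist":-9.9},{"hand":0,"dx":0,"dy":0,"dz":0,"twist":-9.9},{"hand":0,"dx":0,"dy":0,"dz":0,"twist":-9.9}]'
```

```text
t: 0.85
ee_pos: [0.2783, -0.5871, 0.2387]
ee_rot: [[0.996, -0.086, -0.001], [-0.086, -0.996, 0.001], [-0.001, -0.001, -1.0]]
contact_force: [0.1, 0.1, 0.1]
opening: 0.085
```

```bash
python3 -m creep '[{"hand":0,"dx":0.026,"dy":-0.05,"dz":0,"twist":0},{"hand":0,"dx":0.026,"dy":-0.05,"dz":0,"twist":0},{"hand":0,"dx":0.026,"dy":-0.05,"dz":0,"twist":0},{"hand":0,"dx":0.026,"dy":-0.05,"dz":0,"twist":0},{"hand":0,"dx":0.026,"dy":-0.05,"dz":0,"twist":0},{"hand":0,"dx":0.026,"dy":-0.05,"dz":0,"twist":0},{"hand":0,"dx":0.026,"dy":-0.05,"dz":0,"twist":0},{"hand":0,"dx":0.026,"dy":-0.05,"dz":0,"twist":0},{"hand":0,"dx":0.026,"dy":-0.05,"dz":0,"twist":0},{"hand":0,"dx":0.026,"dy":-0.05,"dz":0,"twist":0},{"hand":0,"dx":0.026,"dy":-0.05,"dz":0,"twist":0},{"hand":0,"dx":0.026,"dy":-0.05,"dz":0,"twist":0},{"hand":0,"dx":0.026,"dy":-0.05,"dz":0,"twist":0},{"hand":0,"dx":0,"dy":0,"dz":0,"twist":0}]'
cat > ww.py <<'E'
# wrist look: list sleeve tops
import sys
from h import *
im,d,C=grab('wrist',sys.argv[1]);W=cloud(d,C);s=ctrl.get_state();p=np.array(s['ee_pos']);R=np.array(s['ee_rot'])
print('t',s['t'],'tcp',p.round(4))
m=(W[...,2]>.062)&(W[...,2]<.074)
m=cv2.morphologyEx(m.astype(np.uint8),cv2.MORPH_OPEN,np.ones((2,2)))
for b,a,ce in blobs(m,80):
    cs,_=cv2.findContours(b.astype(np.uint8),0,2);(u,v),r=cv2.minEnclosingCircle(max(cs,key=cv2.contourArea))
    M=cv2.moments(cv2.convexHull(max(cs,key=cv2.contourArea)))
    if M['m00']<=0: continue
    u,v=M['m10']/M['m00'],M['m01']/M['m00']
    h=np.nanmedian(W[b][:,2]);P=onplane(u,v,h,C);P2=onplane(u+r,v,h,C)
    print('px',round(u),round(v),'r_mm',round(1e3*np.linalg.norm(P2-P),1),'z',h.round(4),'pos',P.round(4),'tool delta',(R.T@(P-p)).round(4))
E
python3 ww.py w1
```

```text
t: 2.6
ee_pos: [0.6746, 0.0363, 0.238]
ee_rot: [[0.997, -0.082, -0.002], [-0.082, -0.997, 0.005], [-0.002, -0.004, -1.0]]
contact_force: [0.1, 0.1, -0.1]
opening: 0.0854
t 2.65 tcp [0.6742 0.0324 0.2381]
px 203 114 r_mm 19.9 z 0.0673 pos [0.6163 0.1038 0.0673] tool delta [-0.0634 -0.0658  0.171 ]
px 281 195 r_mm 19.0 z 0.0675 pos [0.6718 0.0333 0.0675] tool delta [-0.0021 -0.0004  0.1706]
px 383 336 r_mm 24.3 z 0.0717 pos [ 0.7555 -0.1087  0.0717] tool delta [0.0935 0.1338 0.166 ]
px 295 358 r_mm 5.5 z 0.0688 pos [ 0.672  -0.1292  0.0688] tool delta [0.0121 0.1615 0.1691]
```

View pics/w1.png

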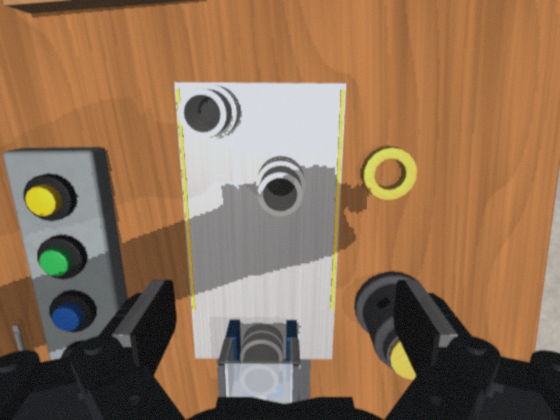

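```bash
python3 -m creep '[{"hand":0,"dx":-0.002,"dy":0,"dz":0.048,"twist":0},{"hand":0,"dx":0,"dy":0,"dz":0.048,"twist":0},{"hand":0,"dx":0,"dy":0,"dz":0.048,"twist":0},{"hand":0,"dx":0,"dy":0,"dz":0.049,"twist":0},{"hand":0,"dx":0,"dy":0,"dz":0,"twist":0},{"hand":0,"dx":0,"dy":0,"dz":0,"twist":0}]'
```

```text
t: 3.4
ee_pos: [0.6734, 0.0283, 0.0483]
ee_rot: [[0.996, -0.093, 0.002], [-0.093, -0.996, -0.0], [0.002, 0.0, -1.0]]
contact_force: [0.5, 0.4, 0.1]
opening: 0.0854
```

```bash
python3 -m creep '[{"hand":0,"dx":-0.002,"dy":-0.005,"dz":0.003,"twist":0},{"hand":120,"dx":0,"dy":0,"dz":0,"twist":0},{"hand":255,"dx":0,"dy":0,"dz":0,"twist":0},{"hand":255,"dx":0,"dy":0,"dz":0,"twist":0},{"hand":255,"dx":0,"dy":0,"dz":0,"twist":0},{"hand":255,"dx":0,"dy":0,"dz":0,"twist":0}]'
```

```text
t: 4.15
ee_pos: [0.6713, 0.0345, 0.044]
ee_rot: [[0.996, -0.091, 0.001], [-0.091, -0.996, -0.0], [0.001, -0.0, -1.0]]
contact_force: [-1.1, -0.2, 5.0]
opening: 0.0365
```

```bash
python3 -m creep '[{"hand":255,"dx":0,"dy":0,"dz":-0.03,"twist":0},{"hand":255,"dx":0,"dy":0,"dz":-0.05,"twist":0},{"hand":255,"dx":0,"dy":0,"dz":-0.03,"twist":0},{"hand":255,"dx":-0.0196,"dy":-0.0456,"dz":0,"twist":0},{"hand":255,"dx":-0.0196,"dy":-0.0456,"dz":0,"twist":0},{"hand":255,"dx":-0.0196,"dy":-0.0456,"dz":0,"twist":0},{"hand":255,"dx":-0.0196,"dy":-0.0456,"dz":0,"twist":0},{"hand":255,"dx":-0.0196,"dy":-0.0456,"dz":0,"twist":0},{"hand":255,"dx":-0.0196,"dy":-0.0456,"dz":0,"twist":0},{"hand":255,"dx":0,"dy":0,"dz":0,"twist":0},{"hand":255,"dx":0,"dy":0,"dz":0,"twist":0},{"hand":255,"dx":0,"dy":0,"dz":0,"twist":0}]'
python3 ww.py w2
```

```text
t: 5.65
ee_pos: [0.5795, 0.3156, 0.1527]
ee_rot: [[0.996, -0.094, -0.0], [-0.094, -0.996, -0.001], [-0.0, 0.001, -1.0]]
contact_force: [-0.3, -0.9, 0.1]
opening: 0.0366
t 5.7 tcp [0.5795 0.3157 0.1528]
px 143 112 r_mm 20.8 z 0.0692 pos [0.5075 0.3895 0.0692] tool delta [-0.0786 -0.0668  0.0835]
px 505 294 r_mm 30.1 z 0.0695 pos [0.7194 0.2544 0.0695] tool delta [0.1451 0.0478 0.0833]
```

View pics/w2.png

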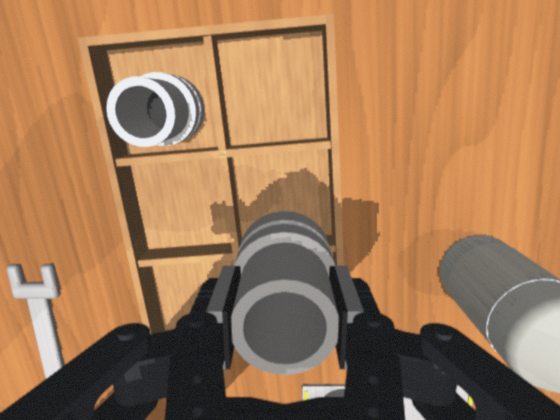

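```bash
python3 - <<'E'
from h import *
C=cam('wrist')
for u,v in [(222,152),(84,41),(331,19),(209,38),(331,146),(112,160)]:print(u,v,onplane(u,v,.032,C).round(4))
E
```

```text
222 152 [0.5418 0.3585 0.032 ]
84 41 [0.4661 0.4351 0.032 ]
331 19 [0.6202 0.4329 0.032 ]
209 38 [0.544  0.4294 0.032 ]
331 146 [0.6157 0.3555 0.032 ]
112 160 [0.4662 0.3602 0.032 ]
```

```bash
python3 -m creep '[{"hand":255,"dx":0,"dy":-0.003,"dz":0.04,"twist":0},{"hand":255,"dx":0,"dy":0,"dz":0.04,"twist":0},{"hand":255,"dx":0,"dy":0,"dz":0.015,"twist":0},{"hand":255,"dx":0,"dy":0,"dz":0.009,"twist":0},{"hand":255,"dx":0,"dy":0,"dz":0,"twist":0},{"hand":255,"dx":0,"dy":0,"dz":0,"twist":0}]'
```

```text
t: 6.45
ee_pos: [0.5798, 0.3212, 0.0508]
ee_rot: [[0.996, -0.091, 0.002], [-0.091, -0.996, 0.001], [0.002, -0.001, -1.0]]
contact_force: [0.2, -0.2, -0.6]
opening: 0.0365
```

```bash
python3 -m creep '[{"hand":255,"dx":0,"dy":0.001,"dz":0.004,"twist":0},{"hand":255,"dx":0,"dy":0,"dz":0,"twist":0},{"hand":255,"dx":0,"dy":0,"dz":0,"twist":0}]'
```

```text
t: 6.82
ee_pos: [0.5795, 0.3201, 0.0461]
ee_rot: [[0.996, -0.091, 0.002], [-0.091, -0.996, 0.001], [0.002, -0.001, -1.0]]
contact_force: [0.5, 0.7, 2.5]
opening: 0.0367
```

```bash
python3 -m creep '[{"hand":100,"dx":0,"dy":0,"dz":0,"twist":0},{"hand":100,"dx":0,"dy":0,"dz":0,"twist":0},{"hand":100,"dx":0,"dy":0,"dz":-0.02,"twist":0},{"hand":100,"dx":0,"dy":0,"dz":-0.05,"twist":0},{"hand":0,"dx":0,"dy":0,"dz":-0.05,"twist":0},{"hand":0,"dx":0.014,"dy":0.053,"dz":-0.02,"twist":0},{"hand":0,"dx":0.014,"dy":0.053,"dz":0,"twist":0},{"hand":0,"dx":0.014,"dy":0.053,"dz":0,"twist":0},{"hand":0,"dx":0.014,"dy":0.053,"dz":0,"twist":0},{"hand":0,"dx":0,"dy":0,"dz":0,"twist":0},{"hand":0,"dx":0,"dy":0,"dz":0,"twist":0}]'
python3 ww.py w3; python3 -c "
from h import *
grab('top','top1')"
```

```text
t: 8.2
ee_pos: [0.6153, 0.104, 0.1865]
ee_rot: [[0.996, -0.091, 0.001], [-0.091, -0.996, 0.001], [0.001, -0.001, -1.0]]
contact_force: [-0.3, 1.1, 0.0]
opening: 0.0852
t 8.25 tcp [0.615  0.1052 0.1863]
px 433 17 r_mm 18.0 z 0.0671 pos [0.7176 0.2169 0.0671] tool delta [ 0.0921 -0.1203  0.1194]
px 284 208 r_mm 19.0 z 0.0674 pos [0.616  0.1044 0.0674] tool delta [0.001  0.0008 0.1189]
```

View pics/w3.png

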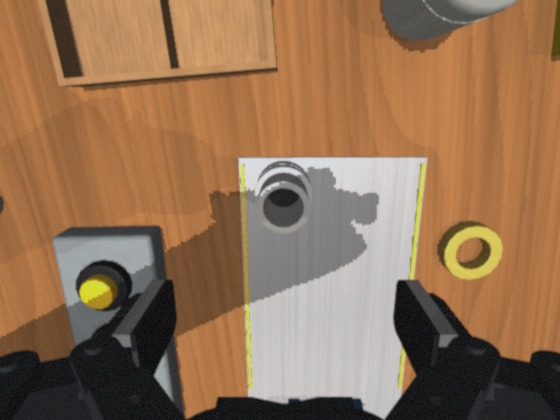

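View pics/top1.png

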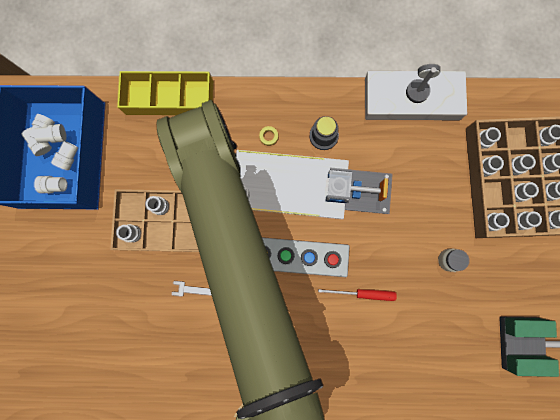

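```bash
python3 -m creep '[{"hand":0,"dx":0.001,"dy":0,"dz":0.04,"twist":0},{"hand":0,"dx":0,"dy":0,"dz":0.04,"twist":0},{"hand":0,"dx":0,"dy":0,"dz":0.04,"twist":0},{"hand":0,"dx":0,"dy":0,"dz":0.014,"twist":0},{"hand":0,"dx":0,"dy":0,"dz":0,"twist":0},{"hand":0,"dx":0,"dy":0,"dz":0,"twist":0}]'
```

```text
t: 9.05
ee_pos: [0.6175, 0.1042, 0.0532]
ee_rot: [[0.996, -0.09, 0.003], [-0.09, -0.996, 0.0], [0.003, -0.001, -1.0]]
contact_force: [-0.3, -0.6, 0.7]
opening: 0.0853
```

Well aligned. Grip slightly higher than before (TCP ~0.045).

```bash
python3 -m creep '[{"hand":0,"dx":-0.001,"dy":0,"dz":0.008,"twist":0},{"hand":120,"dx":0,"dy":0,"dz":0,"twist":0},{"hand":255,"dx":0,"dy":0,"dz":0,"twist":0},{"hand":255,"dx":0,"dy":0,"dz":0,"twist":0},{"hand":255,"dx":0,"dy":0,"dz":0,"twist":0},{"hand":255,"dx":0,"dy":0,"dz":0,"twist":0}]'
```

```text
t: 9.8
ee_pos: [0.6157, 0.1035, 0.0438]
ee_rot: [[0.996, -0.091, 0.001], [-0.091, -0.996, 0.0], [0.001, -0.0, -1.0]]
contact_force: [-0.4, 0.1, 2.9]
opening: 0.0365
```

```bash
python3 -m creep '[{"hand":255,"dx":0,"dy":0,"dz":-0.03,"twist":0},{"hand":255,"dx":0,"dy":0,"dz":-0.05,"twist":0},{"hand":255,"dx":0,"dy":0,"dz":-0.03,"twist":0},{"hand":255,"dx":-0.0167,"dy":-0.045,"dz":0,"twist":0},{"hand":255,"dx":-0.0167,"dy":-0.045,"dz":0,"twist":0},{"hand":255,"dx":-0.0167,"dy":-0.045,"dz":0,"twist":0},{"hand":255,"dx":0,"dy":0,"dz":0,"twist":0},{"hand":255,"dx":0,"dy":0,"dz":0,"twist":0},{"hand":255,"dx":0,"dy":0,"dz":0,"twist":0}]'
python3 ww.py w4
```

```text
t: 10.92
ee_pos: [0.5783, 0.2404, 0.1528]
ee_rot: [[0.996, -0.094, -0.0], [-0.094, -0.996, -0.001], [-0.0, 0.001, -1.0]]
contact_force: [-0.2, -0.9, -1.8]
opening: 0.0365
t 10.975 tcp [0.5783 0.2405 0.1529]
px 123 2 r_mm 7.4 z 0.0644 pos [0.5058 0.371  0.0644] tool delta [-0.0844 -0.1232  0.0884]
px 273 90 r_mm 19.8 z 0.0694 pos [0.5805 0.3191 0.0694] tool delta [-0.0051 -0.0785  0.0834]
px 510 190 r_mm 30.3 z 0.0698 pos [0.7151 0.2495 0.0698] tool delta [ 0.1354 -0.0219  0.083 ]
```

View pics/w4.png

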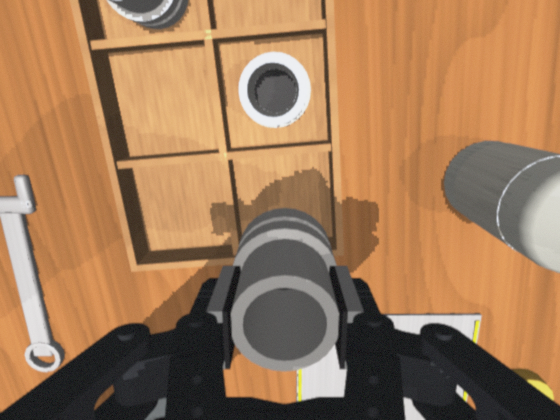

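```bash
python3 -m creep '[{"hand":255,"dx":0,"dy":0,"dz":0.04,"twist":0},{"hand":255,"dx":0,"dy":0,"dz":0.04,"twist":0},{"hand":255,"dx":0,"dy":0,"dz":0.015,"twist":0},{"hand":255,"dx":0,"dy":0,"dz":0.009,"twist":0},{"hand":255,"dx":0,"dy":0,"dz":0.003,"twist":0},{"hand":255,"dx":0,"dy":0,"dz":0,"twist":0},{"hand":255,"dx":0,"dy":0,"dz":0,"twist":0}]'
```

```text
t: 11.85
ee_pos: [0.5783, 0.2428, 0.0473]
ee_rot: [[0.996, -0.091, 0.002], [-0.091, -0.996, 0.0], [0.002, -0.001, -1.0]]
contact_force: [-0.4, 0.8, -0.9]
opening: 0.0365
```

```bash
python3 -m creep '[{"hand":255,"dx":0,"dy":0,"dz":0.001,"twist":0},{"hand":255,"dx":0,"dy":0,"dz":0,"twist":0},{"hand":100,"dx":0,"dy":0,"dz":0,"twist":0},{"hand":100,"dx":0,"dy":0,"dz":0,"twist":0},{"hand":100,"dx":0,"dy":0,"dz":0,"twist":0},{"hand":100,"dx":0,"dy":0,"dz":-0.02,"twist":0},{"hand":100,"dx":0,"dy":0,"dz":-0.05,"twist":0},{"hand":100,"dx":0,"dy":0,"dz":-0.05,"twist":0},{"hand":100,"dx":0,"dy":0.05,"dz":0,"twist":0},{"hand":100,"dx":0,"dy":0.06,"dz":0,"twist":0},{"hand":255,"dx":0,"dy":0.06,"dz":0,"twist":0},{"hand":255,"dx":0,"dy":0.06,"dz":0,"twist":0},{"hand":255,"dx":0,"dy":0.06,"dz":0,"twist":0},{"hand":255,"dx":0,"dy":0,"dz":0,"twist":0},{"hand":255,"dx":0,"dy":0,"dz":0,"twist":0},{"hand":255,"dx":0,"dy":0,"dz":0,"twist":0}]'
python3 ww.py w5; python3 -c "
from h import *
grab('top','top2')
im,d,C=grab('scene','scene2')
cv2.imwrite('pics/s2z.png',cv2.resize(im[200:330,150:500,::-1],None,fx=2.2,fy=2.2))"
```

```text
t: 13.85
ee_pos: [0.5516, -0.0443, 0.166]
ee_rot: [[0.996, -0.088, 0.001], [-0.088, -0.996, 0.0], [0.001, -0.0, -1.0]]
contact_force: [0.3, 0.1, -0.5]
opening: -0.0
t 13.9 tcp [ 0.5515 -0.0443  0.1658]
px 364 317 r_mm 5.7 z 0.0696 pos [ 0.602  -0.1226  0.0696] tool delta [0.0571 0.0736 0.0961]
px 459 317 r_mm 6.5 z 0.0691 pos [ 0.6694 -0.1289  0.0691] tool delta [0.1249 0.074  0.0967]
```

View pics/w5.png

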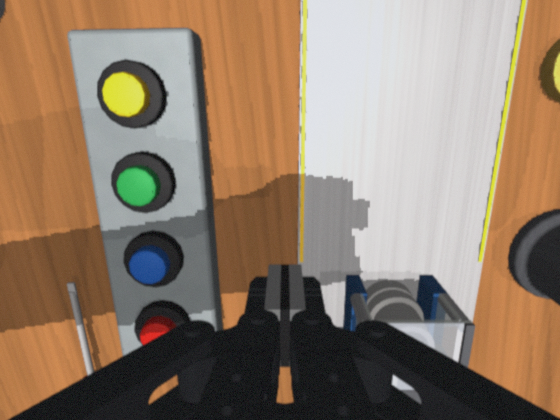

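View pics/s2z.png

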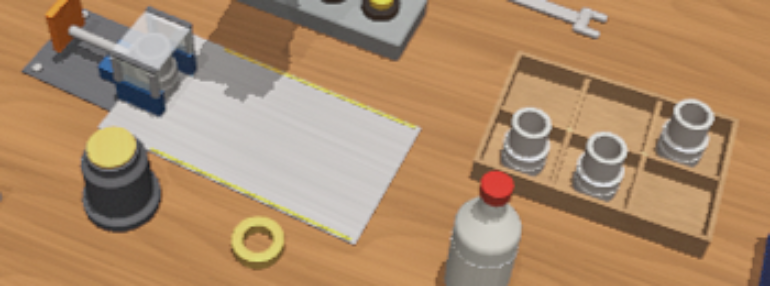

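View pics/top2.png

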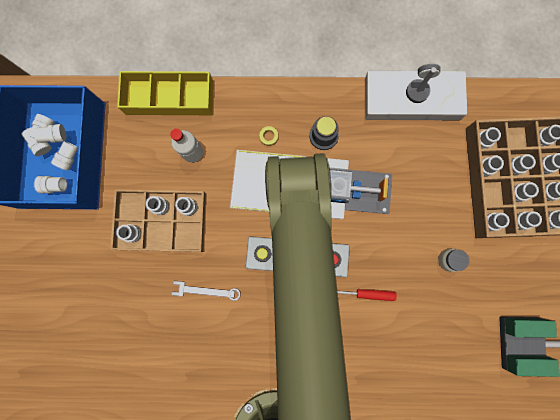

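```bash
python3 - <<'E'
from h import *
C=cam('wrist');z=np.load('pics/w5.npz');im=z['im']
hsv=cv2.cvtColor(im,cv2.COLOR_RGB2HSV);H,S,V=[hsv[...,i].astype(int) for i in range(3)]
s=ctrl.get_state();R=s['ee_rot'];p=s['ee_pos']
x=np.zeros(S.shape,bool);x[:,90:185]=1;m0=x&(S>150)&(V>90)
for n,m in [('yel',(H>22)&(H<35)),('grn',(H>50)&(H<85)),('blu',(H>100)&(H<130)),('red',(H<8)|(H>172))]:
    b,a,ce=max(blobs(m0&m),key=lambda q:q[1]);cs,_=cv2.findContours(b.astype(np.uint8),0,2)
    (u,v),r=cv2.minEnclosingCircle(cs[0]);P=onplane(*ce,.052,C);print(n,a,ce,r,P.round(4),(np.array(R).T@(P-p)).round(4))
E
```

```text
yel 1582 [124.10809102  93.98419722] 23.76968002319336 [0.4584 0.0405 0.052 ] [-0.1002 -0.0768  0.1135]
grn 1153 [135.98438855 186.26192541] 20.402305603027344 [ 0.4535 -0.019   0.052 ] [-0.0998 -0.0171  0.1135]
blu 975 [147.10153846 266.49948718] 18.681640625 [ 0.4492 -0.0786  0.052 ] [-0.0988  0.0426  0.1135]
red 436 [152.58256881 331.52522936] 15.890348434448242 [ 0.4425 -0.1331  0.052 ] [-0.1006  0.0975  0.1135]
```

```bash
python3 -m creep '[{"hand":255,"dx":-0.05,"dy":0.021,"dz":0,"twist":0},{"hand":255,"dx":-0.049,"dy":0.021,"dz":0,"twist":0},{"hand":255,"dx":0,"dy":0,"dz":0.04,"twist":0},{"hand":255,"dx":0,"dy":0,"dz":0.04,"twist":0},{"hand":255,"dx":0,"dy":0,"dz":0,"twist":0},{"hand":255,"dx":0,"dy":0,"dz":0,"twist":0}]'
```

```text
t: 14.75
ee_pos: [0.4499, -0.0787, 0.0865]
ee_rot: [[0.996, -0.09, 0.001], [-0.09, -0.996, -0.0], [0.001, -0.0, -1.0]]
contact_force: [-0.8, -0.2, 2.1]
opening: -0.0002
```

```bash
python3 -m creep '[{"hand":255,"dx":0,"dy":0,"dz":0.02,"twist":0},{"hand":255,"dx":0,"dy":0,"dz":0.008,"twist":0},{"hand":255,"dx":0,"dy":0,"dz":0.005,"twist":0},{"hand":255,"dx":0,"dy":0,"dz":0,"twist":0},{"hand":255,"dx":0,"dy":0,"dz":0,"twist":0}]'
```

```text
t: 15.38
ee_pos: [0.4498, -0.0792, 0.054]
ee_rot: [[0.996, -0.091, 0.001], [-0.091, -0.996, -0.001], [0.001, 0.001, -1.0]]
contact_force: [-2.9, 1.2, 8.1]
opening: 0.0003
```

```bash
python3 -m creep '[{"hand":255,"dx":0,"dy":0,"dz":-0.035,"twist":0},{"hand":255,"dx":0,"dy":0,"dz":0,"twist":0},{"hand":255,"dx":-0.002,"dy":-0.06,"dz":0,"twist":0},{"hand":255,"dx":0,"dy":-0.06,"dz":0,"twist":0},{"hand":255,"dx":0,"dy":0,"dz":0,"twist":0},{"hand":255,"dx":0,"dy":0,"dz":0,"twist":0}]'
```

```text
t: 16.12
ee_pos: [0.4576, 0.0402, 0.0871]
ee_rot: [[0.996, -0.09, -0.0], [-0.09, -0.996, -0.001], [-0.0, 0.001, -1.0]]
contact_force: [-0.1, 0.2, -1.4]
opening: -0.0
```

```bash
python3 -m creep '[{"hand":255,"dx":0,"dy":0,"dz":0.02,"twist":0},{"hand":255,"dx":0,"dy":0,"dz":0.009,"twist":0},{"hand":255,"dx":0,"dy":0,"dz":0.005,"twist":0},{"hand":255,"dx":0,"dy":0,"dz":0,"twist":0},{"hand":255,"dx":0,"dy":0,"dz":0,"twist":0}]'
```

```text
t: 16.75
ee_pos: [0.4571, 0.0387, 0.054]
ee_rot: [[0.996, -0.093, -0.002], [-0.093, -0.996, -0.003], [-0.002, 0.003, -1.0]]
contact_force: [-5.0, -4.4, 10.6]
opening: 0.0002
```

Yellow pressed (10 N, tip at 46 mm). Back to blue.

```bash
python3 -m creep '[{"hand":255,"dx":0,"dy":0,"dz":-0.035,"twist":0},{"hand":255,"dx":0,"dy":0,"dz":0,"twist":0},{"hand":255,"dx":0.002,"dy":0.06,"dz":0,"twist":0},{"hand":255,"dx":0,"dy":0.059,"dz":0,"twist":0},{"hand":255,"dx":0,"dy":0,"dz":0,"twist":0},{"hand":255,"dx":0,"dy":0,"dz":0,"twist":0}]'
```

```text
t: 17.5
ee_pos: [0.4486, -0.0779, 0.0878]
ee_rot: [[0.996, -0.092, -0.001], [-0.092, -0.996, 0.001], [-0.001, -0.001, -1.0]]
contact_force: [-0.1, 1.2, -0.3]
opening: -0.0004
```

```bash
python3 -m creep '[{"hand":255,"dx":0,"dy":0,"dz":0.02,"twist":0},{"hand":255,"dx":0,"dy":0,"dz":0.009,"twist":0},{"hand":255,"dx":0,"dy":0,"dz":0.006,"twist":0},{"hand":255,"dx":0,"dy":0,"dz":0,"twist":0},{"hand":255,"dx":0,"dy":0,"dz":0,"twist":0}]'; python3 -m creep '[{"hand":255,"dx":0,"dy":0,"dz":-0.035,"twist":0},{"hand":255,"dx":0,"dy":0,"dz":0,"twist":0},{"hand":255,"dx":0,"dy":-0.06,"dz":0,"twist":0},{"hand":255,"dx":0,"dy":0,"dz":0,"twist":0},{"hand":255,"dx":0,"dy":0,"dz":0,"twist":0}]'
```

```text
t: 18.12
ee_pos: [0.4484, -0.0765, 0.054]
ee_rot: [[0.996, -0.09, -0.002], [-0.09, -0.996, 0.001], [-0.002, -0.001, -1.0]]
contact_force: [-4.5, 2.7, 9.7]
opening: 0.0002
t: 18.75
ee_pos: [0.4541, -0.0184, 0.0878]
ee_rot: [[0.996, -0.09, -0.001], [-0.09, -0.996, -0.0], [-0.001, 0.001, -1.0]]
contact_force: [0.1, -0.4, -0.1]
opening: 0.0002
```

Over green (0.454, -0.0185). Press.

```bash
python3 -m creep '[{"hand":255,"dx":0,"dy":0,"dz":0.02,"twist":0},{"hand":255,"dx":0,"dy":0,"dz":0.009,"twist":0},{"hand":255,"dx":0,"dy":0,"dz":0.006,"twist":0},{"hand":255,"dx":0,"dy":0,"dz":0,"twist":0},{"hand":255,"dx":0,"dy":0,"dz":0,"twist":0}]'; python3 -m creep '[{"hand":255,"dx":0,"dy":0,"dz":-0.04,"twist":0},{"hand":255,"dx":0,"dy":0,"dz":-0.04,"twist":0},{"hand":255,"dx":0,"dy":0,"dz":-0.04,"twist":0},{"hand":255,"dx":0,"dy":0,"dz":0,"twist":0}]'
```

```text
t: 19.38
ee_pos: [0.4535, -0.0196, 0.054]
ee_rot: [[0.996, -0.092, -0.003], [-0.092, -0.996, -0.002], [-0.003, 0.002, -1.0]]
contact_force: [-6.6, -1.6, 9.2]
opening: 0.0001
t: 19.88
ee_pos: [0.4569, -0.0188, 0.1766]
ee_rot: [[0.996, -0.092, 0.007], [-0.092, -0.996, -0.002], [0.007, 0.001, -1.0]]
contact_force: [0.6, 0.4, -0.9]
opening: -0.0002
```

```bash
python3 -m creep '[{"hand":255,"dx":0.0315,"dy":0.0467,"dz":0,"twist":0},{"hand":255,"dx":0.0315,"dy":0.0467,"dz":0,"twist":0},{"hand":255,"dx":0.0315,"dy":0.0467,"dz":0,"twist":0},{"hand":255,"dx":0.0315,"dy":0.0467,"dz":0,"twist":0},{"hand":255,"dx":0.0315,"dy":0.0467,"dz":0,"twist":0},{"hand":255,"dx":0.0315,"dy":0.0467,"dz":0,"twist":0},{"hand":255,"dx":0,"dy":0,"dz":0,"twist":0},{"hand":255,"dx":0,"dy":0,"dz":0,"twist":0},{"hand":255,"dx":0,"dy":0,"dz":0,"twist":0}]'
python3 - <<'E'
from h import *
im,d,C=grab('wrist','w6');W=cloud(d,C)
hsv=cv2.cvtColor(im,cv2.COLOR_RGB2HSV);H,S,V=[hsv[...,i].astype(int) for i in range(3)]
m=(S>150)&(H>5)&(H<22)&(W[...,2]>.073)&(W[...,2]<.09)
p=np.array(ctrl.get_state()['ee_pos']);R=np.array(ctrl.get_state()['ee_rot']);print(p)
for b,a,ce in blobs(m,30):
    q=(W[b]-p)@R;print(a,ce,'tool min/max',np.nanpercentile(q,3,0).round(4),np.nanpercentile(q,97,0).round(4),W[b].mean(0))
E
```

```text
t: 21.0
ee_pos: [0.617, -0.3128, 0.1733]
ee_rot: [[0.996, -0.089, -0.0], [-0.089, -0.996, 0.001], [-0.0, -0.0, -1.0]]
contact_force: [-0.3, 0.2, 0.4]
opening: -0.0
[ 0.61706058 -0.31301073  0.17362324]
617 [287.636953   146.95461912] tool min/max [-0.0206 -0.0508  0.0921] [ 0.0271 -0.0415  0.0974] [ 0.62390453 -0.26707236  0.07972123]
```

View pics/w6.png

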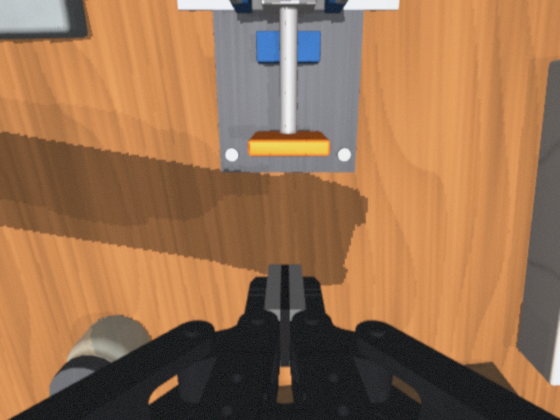

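```bash
python3 -m creep '[{"hand":255,"dx":0.003,"dy":0,"dz":0.04,"twist":0},{"hand":255,"dx":0,"dy":0,"dz":0.04,"twist":0},{"hand":255,"dx":0,"dy":0,"dz":0.035,"twist":0},{"hand":255,"dx":0,"dy":0,"dz":0,"twist":0},{"hand":255,"dx":0,"dy":-0.015,"dz":0,"twist":0},{"hand":255,"dx":0,"dy":-0.012,"dz":0,"twist":0},{"hand":255,"dx":0,"dy":-0.01,"dz":0,"twist":0},{"hand":255,"dx":0,"dy":-0.01,"dz":0,"twist":0},{"hand":255,"dx":0,"dy":0,"dz":0,"twist":0}]'
```

```text
t: 22.18
ee_pos: [0.6255, -0.2691, 0.0603]
ee_rot: [[0.996, -0.091, 0.003], [-0.091, -0.996, -0.003], [0.003, 0.003, -1.0]]
contact_force: [0.0, -4.6, 2.3]
opening: -0.0002
```

```bash
python3 -m creep '[{"hand":255,"dx":0,"dy":-0.01,"dz":0,"twist":0},{"hand":255,"dx":0,"dy":-0.01,"dz":0,"twist":0},{"hand":255,"dx":0,"dy":-0.01,"dz":0,"twist":0},{"hand":255,"dx":0,"dy":-0.01,"dz":0,"twist":0},{"hand":255,"dx":0,"dy":-0.01,"dz":0,"twist":0},{"hand":255,"dx":0,"dy":-0.01,"dz":0,"twist":0},{"hand":255,"dx":0,"dy":-0.005,"dz":0,"twist":0},{"hand":255,"dx":0,"dy":0,"dz":0,"twist":0}]'
```

```text
t: 23.18
ee_pos: [0.6305, -0.2089, 0.0599]
ee_rot: [[0.996, -0.095, 0.002], [-0.095, -0.995, -0.007], [0.003, 0.007, -1.0]]
contact_force: [0.3, -9.1, 5.3]
opening: 0.0001
```

```bash
python3 -m creep '[{"hand":255,"dx":0,"dy":-0.004,"dz":0,"twist":0},{"hand":255,"dx":0,"dy":-0.003,"dz":0,"twist":0},{"hand":255,"dx":0,"dy":0,"dz":0,"twist":0},{"hand":255,"dx":0,"dy":0,"dz":0,"twist":0}]'; python3 ww.py w7;python3 -c "
from h import *
im,d,C=grab('scene','scene3')
cv2.imwrite('pics/s3z.png',cv2.resize(im[150:310,130:400,::-1],None,fx=2.8,fy=2.8))"
```

```text
t: 23.68
ee_pos: [0.6304, -0.2088, 0.06]
ee_rot: [[0.995, -0.099, 0.002], [-0.099, -0.995, -0.014], [0.003, 0.014, -1.0]]
contact_force: [-0.3, -19.3, 4.5]
opening: -0.0001
t 23.725 tcp [ 0.6304 -0.2088  0.06  ]
px 281 255 r_mm 24.9 z 0.0692 pos [ 0.6322 -0.1879  0.0692] tool delta [-0.0002 -0.0208 -0.0096]
```

View pics/s3z.png

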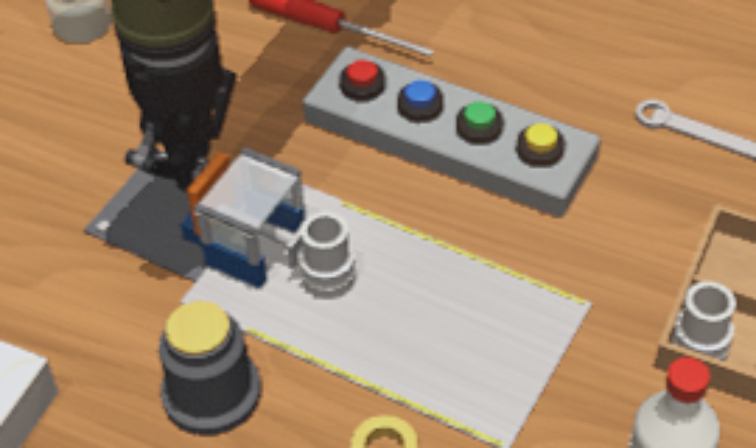

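View pics/w7.png

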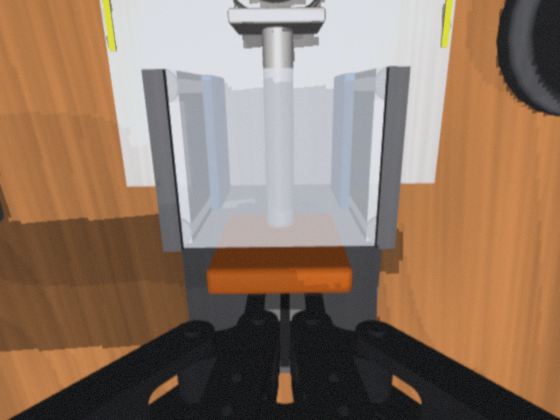

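```bash
python3 -m creep '[{"hand":255,"dx":0,"dy":0.01,"dz":0,"twist":0},{"hand":255,"dx":0,"dy":0.02,"dz":0,"twist":0},{"hand":255,"dx":0,"dy":0.02,"dz":0,"twist":0},{"hand":255,"dx":0,"dy":0.02,"dz":0,"twist":0},{"hand":255,"dx":0,"dy":0.02,"dz":0,"twist":0},{"hand":255,"dx":0,"dy":0.02,"dz":0,"twist":0},{"hand":255,"dx":0,"dy":0.01,"dz":0,"twist":0},{"hand":255,"dx":0,"dy":0,"dz":0,"twist":0},{"hand":255,"dx":0,"dy":0,"dz":-0.05,"twist":0},{"hand":255,"dx":0,"dy":0,"dz":-0.05,"twist":0},{"hand":0,"dx":0,"dy":0,"dz":-0.04,"twist":0},{"hand":0,"dx":0,"dy":0,"dz":0,"twist":0}]'
```

```text
t: 25.28
ee_pos: [0.6227, -0.3147, 0.2031]
ee_rot: [[0.996, -0.089, 0.007], [-0.089, -0.996, -0.002], [0.007, 0.002, -1.0]]
contact_force: [0.2, 1.0, -0.5]
opening: 0.0355
```

```bash
python3 -m creep '[{"hand":0,"dx":0,"dy":-0.0585,"dz":0,"twist":0},{"hand":0,"dx":0,"dy":-0.0585,"dz":0,"twist":0},{"hand":0,"dx":0,"dy":-0.0585,"dz":0,"twist":0},{"hand":0,"dx":-0.002,"dy":-0.0585,"dz":0,"twist":0},{"hand":0,"dx":0,"dy":0,"dz":0,"twist":0},{"hand":0,"dx":0,"dy":0,"dz":0,"twist":0},{"hand":0,"dx":0,"dy":0,"dz":0,"twist":0}]';python3 ww.py w8
```

```text
t: 26.15
ee_pos: [0.6388, -0.0846, 0.1975]
ee_rot: [[0.996, -0.094, -0.001], [-0.094, -0.996, -0.001], [-0.001, 0.001, -1.0]]
contact_force: [0.5, -0.8, -0.6]
opening: 0.0854
t 26.2 tcp [ 0.6389 -0.0846  0.1977]
px 286 199 r_mm 19.0 z 0.0675 pos [ 0.6413 -0.0812  0.0675] tool delta [ 0.0021 -0.0037  0.1302]
px 470 225 r_mm 34.6 z 0.0717 pos [ 0.774  -0.1123  0.0717] tool delta [0.1372 0.0148 0.1258]
px 287 399 r_mm 24.1 z 0.0669 pos [ 0.6246 -0.2628  0.0669] tool delta [0.0026 0.1787 0.1309]
```

View pics/w8.png

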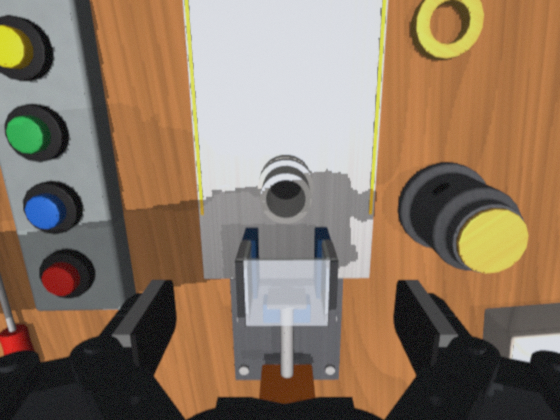

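```bash
python3 -m creep '[{"hand":0,"dx":0.002,"dy":-0.004,"dz":0.04,"twist":0},{"hand":0,"dx":0,"dy":0,"dz":0.04,"twist":0},{"hand":0,"dx":0,"dy":0,"dz":0.04,"twist":0},{"hand":0,"dx":0,"dy":0,"dz":0.025,"twist":0},{"hand":0,"dx":0,"dy":0,"dz":0,"twist":0},{"hand":0,"dx":0,"dy":0,"dz":0,"twist":0}]'
```

```text
t: 26.95
ee_pos: [0.6425, -0.0797, 0.0545]
ee_rot: [[0.996, -0.092, 0.002], [-0.092, -0.996, -0.0], [0.002, 0.0, -1.0]]
contact_force: [0.1, 0.5, 0.8]
opening: 0.0856
```

```bash
python3 -m creep '[{"hand":0,"dx":-0.001,"dy":0,"dz":0.009,"twist":0},{"hand":120,"dx":0,"dy":0,"dz":0,"twist":0},{"hand":255,"dx":0,"dy":0,"dz":0,"twist":0},{"hand":255,"dx":0,"dy":0,"dz":0,"twist":0},{"hand":255,"dx":0,"dy":0,"dz":0,"twist":0},{"hand":255,"dx":0,"dy":0,"dz":0,"twist":0}]'
```

```text
t: 27.7
ee_pos: [0.6411, -0.0788, 0.0449]
ee_rot: [[0.996, -0.091, 0.001], [-0.091, -0.996, -0.0], [0.001, 0.0, -1.0]]
contact_force: [-0.5, 0.1, 3.8]
opening: 0.0368
```

```bash
python3 -m creep '[{"hand":255,"dx":0,"dy":0,"dz":-0.03,"twist":0},{"hand":255,"dx":0,"dy":0,"dz":-0.05,"twist":0},{"hand":255,"dx":0,"dy":0,"dz":-0.03,"twist":0},{"hand":255,"dx":-0.0241,"dy":-0.0441,"dz":0,"twist":0},{"hand":255,"dx":-0.0241,"dy":-0.0441,"dz":0,"twist":0},{"hand":255,"dx":-0.0241,"dy":-0.0441,"dz":0,"twist":0},{"hand":255,"dx":-0.0241,"dy":-0.0441,"dz":0,"twist":0},{"hand":255,"dx":-0.0241,"dy":-0.0441,"dz":0,"twist":0},{"hand":255,"dx":-0.0241,"dy":-0.0441,"dz":0,"twist":0},{"hand":255,"dx":-0.0241,"dy":-0.0441,"dz":0,"twist":0},{"hand":255,"dx":0,"dy":0,"dz":0,"twist":0},{"hand":255,"dx":0,"dy":0,"dz":0,"twist":0},{"hand":255,"dx":0,"dy":0,"dz":0,"twist":0}]'
python3 ww.py w9
```

```text
t: 29.32
ee_pos: [0.5015, 0.2422, 0.1539]
ee_rot: [[0.996, -0.094, -0.0], [-0.094, -0.996, -0.001], [-0.0, 0.001, -1.0]]
contact_force: [-0.3, -0.1, -2.1]
opening: 0.0363
t 29.375 tcp [0.5015 0.2423 0.154 ]
px 412 80 r_mm 21.0 z 0.0693 pos [0.5799 0.3191 0.0693] tool delta [ 0.0709 -0.0838  0.0846]
px 426 230 r_mm 20.1 z 0.0693 pos [0.5898 0.2296 0.0693] tool delta [0.0891 0.0043 0.0847]
```

View pics/w9.png

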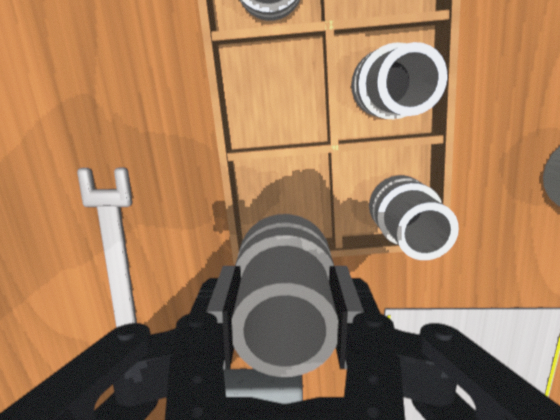

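```bash
python3 -m creep '[{"hand":255,"dx":0,"dy":0,"dz":0.04,"twist":0},{"hand":255,"dx":0,"dy":0,"dz":0.04,"twist":0},{"hand":255,"dx":0,"dy":0,"dz":0.015,"twist":0},{"hand":255,"dx":0,"dy":0,"dz":0.009,"twist":0},{"hand":255,"dx":0,"dy":0,"dz":0.003,"twist":0},{"hand":255,"dx":0,"dy":0,"dz":0,"twist":0},{"hand":255,"dx":0,"dy":0,"dz":0,"twist":0}]'
```

```text
t: 30.25
ee_pos: [0.5014, 0.2443, 0.0482]
ee_rot: [[0.996, -0.091, 0.002], [-0.091, -0.996, 0.0], [0.002, -0.0, -1.0]]
contact_force: [0.6, -0.5, -1.0]
opening: 0.0369
```

```bash
python3 -m creep '[{"hand":255,"dx":0,"dy":0,"dz":0.0015,"twist":0},{"hand":255,"dx":0,"dy":0,"dz":0,"twist":0},{"hand":100,"dx":0,"dy":0,"dz":0,"twist":0},{"hand":100,"dx":0,"dy":0,"dz":0,"twist":0},{"hand":100,"dx":0,"dy":0,"dz":0,"twist":0},{"hand":100,"dx":0,"dy":0,"dz":-0.02,"twist":0},{"hand":100,"dx":0,"dy":0,"dz":-0.05,"twist":0},{"hand":100,"dx":0,"dy":0,"dz":-0.06,"twist":0},{"hand":255,"dx":-0.006,"dy":0.0515,"dz":0,"twist":0},{"hand":255,"dx":-0.006,"dy":0.0515,"dz":0,"twist":0},{"hand":255,"dx":-0.006,"dy":0.0515,"dz":0,"twist":0},{"hand":255,"dx":-0.006,"dy":0.0515,"dz":0,"twist":0},{"hand":255,"dx":0,"dy":0,"dz":0,"twist":0},{"hand":255,"dx":0,"dy":0,"dz":0,"twist":0}]'
python3 -c "
from h import *
im,d,C=grab('scene','scene4')
cv2.imwrite('pics/s4z.png',cv2.resize(im[150:340,130:500,::-1],None,fx=2.1,fy=2.1))
grab('top','top4')"
```

```text
t: 32.0
ee_pos: [0.4585, 0.0418, 0.1769]
ee_rot: [[0.996, -0.091, 0.002], [-0.091, -0.996, 0.0], [0.002, -0.0, -1.0]]
contact_force: [-0.5, -0.3, 0.3]
opening: -0.0003
```

View pics/s4z.png

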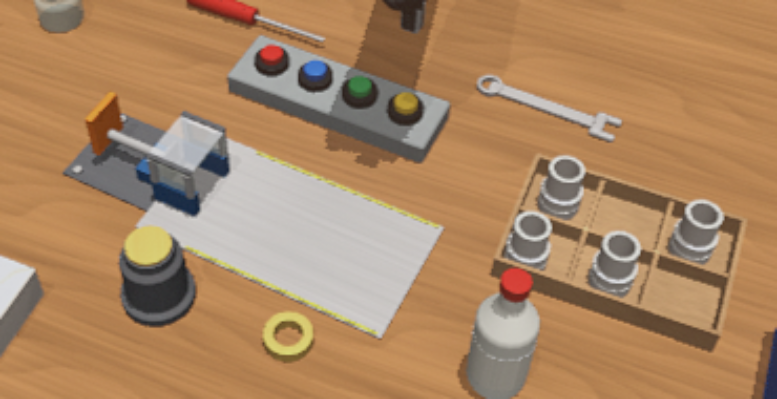

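View pics/top4.png

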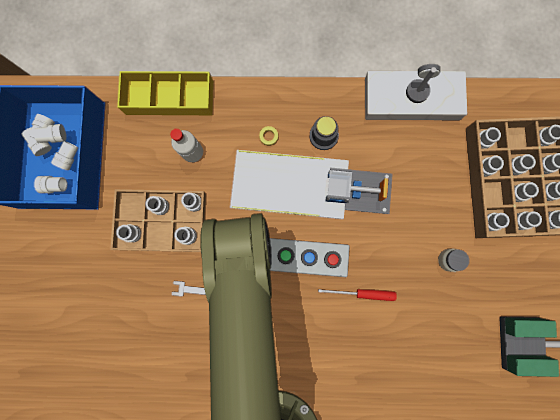

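```bash
python3 - <<'E'
from h import *
C=cam('top');z=np.load('pics/top4.npz');W=cloud(z['d'],C)
m=(W[...,2]>.058)&(W[...,2]<.078);m[:185]=0;m[255:]=0;m[:,:108]=0;m[:,203:]=0
for b,a,ce in blobs(m): print(a,onplane(*ce,.069,C).round(4),np.nanpercentile(W[b][:,2],[10,50,90]).round(4))
E
python3 -m creep '[{"hand":255,"dx":0,"dy":0,"dz":0.045,"twist":0},{"hand":255,"dx":0,"dy":0,"dz":0.045,"twist":0},{"hand":255,"dx":0,"dy":0,"dz":0,"twist":0},{"hand":255,"dx":0,"dy":0,"dz":0,"twist":0}]'
```

```text
103 [0.589  0.2285 0.069 ] [0.062  0.0689 0.0713]
114 [0.5802 0.3189 0.069 ] [0.0604 0.0684 0.0715]
114 [0.5057 0.3887 0.069 ] [0.0616 0.0686 0.0713]
106 [0.502  0.2421 0.069 ] [0.0623 0.069  0.0722]
t: 32.6
ee_pos: [0.4592, 0.0421, 0.0872]
ee_rot: [[0.996, -0.089, 0.002], [-0.089, -0.996, 0.001], [0.002, -0.001, -1.0]]
contact_force: [0.4, -0.6, 0.4]
opening: 0.0003
```

```bash
python3 -m creep '[{"hand":255,"dx":0,"dy":0,"dz":0.02,"twist":0},{"hand":255,"dx":0,"dy":0,"dz":0.009,"twist":0},{"hand":255,"dx":0,"dy":0,"dz":0.005,"twist":0},{"hand":255,"dx":0,"dy":0,"dz":0,"twist":0},{"hand":255,"dx":0,"dy":0,"dz":0,"twist":0}]'; python3 -m creep '[{"hand":255,"dx":0,"dy":0,"dz":-0.035,"twist":0},{"hand":255,"dx":0,"dy":0,"dz":0,"twist":0},{"hand":255,"dx":0,"dy":0.06,"dz":0,"twist":0},{"hand":255,"dx":0,"dy":0.06,"dz":0,"twist":0},{"hand":255,"dx":0,"dy":0.06,"dz":0,"twist":0},{"hand":255,"dx":0,"dy":0,"dz":0,"twist":0},{"hand":255,"dx":0,"dy":0,"dz":0,"twist":0}]'
```

```text
t: 33.22
ee_pos: [0.4594, 0.0412, 0.054]
ee_rot: [[0.996, -0.091, 0.002], [-0.091, -0.996, -0.001], [0.002, 0.0, -1.0]]
contact_force: [-3.0, -0.1, 9.7]
opening: -0.0001
t: 34.1
ee_pos: [0.4416, -0.1378, 0.0866]
ee_rot: [[0.996, -0.092, -0.0], [-0.092, -0.996, 0.001], [-0.0, -0.001, -1.0]]
contact_force: [0.4, 0.8, 0.7]
opening: -0.0002
```

Yellow was pressed; now over red (target 0.4445, -0.137). Press, then lift away.

```bash
python3 -m creep '[{"hand":255,"dx":0.002,"dy":0,"dz":0.02,"twist":0},{"hand":255,"dx":0,"dy":0,"dz":0.009,"twist":0},{"hand":255,"dx":0,"dy":0,"dz":0.005,"twist":0},{"hand":255,"dx":0,"dy":0,"dz":0,"twist":0},{"hand":255,"dx":0,"dy":0,"dz":0,"twist":0}]'; python3 -m creep '[{"hand":255,"dx":0,"dy":0,"dz":-0.04,"twist":0},{"hand":255,"dx":0,"dy":0,"dz":-0.05,"twist":0},{"hand":255,"dx":0,"dy":0,"dz":-0.05,"twist":0},{"hand":255,"dx":0,"dy":0.06,"dz":0,"twist":0},{"hand":255,"dx":0,"dy":0.06,"dz":0,"twist":0},{"hand":255,"dx":0,"dy":0.06,"dz":0,"twist":0},{"hand":255,"dx":0,"dy":0,"dz":0,"twist":0},{"hand":255,"dx":0,"dy":0,"dz":0,"twist":0}]'
python3 - <<'E'
from h import *
im,d,C=grab('scene','scene5')
cv2.imwrite('pics/s5z.png',cv2.resize(im[130:340,130:500,::-1],None,fx=2.1,fy=2.1))
im,d,C=grab('top','top5');W=cloud(d,C)
m=(W[...,2]>.058)&(W[...,2]<.078);m[:185]=0;m[255:]=0;m[:,:108]=0;m[:,203:]=0
for b,a,ce in blobs(m): print(a,onplane(*ce,.069,C).round(4),np.nanpercentile(W[b][:,2],[10,50,90]).round(4))
hsv=cv2.cvtColor(im,cv2.COLOR_RGB2HSV);H,S,V=[hsv[...,i].astype(int) for i in range(3)]
print('keys z',[np.nanmedian(W[v-1:v+2,u-1:u+2,2]).round(4) for u,v in [(262,253),(285,255),(309,257),(333,259)]])
E
```

```text
t: 34.72
ee_pos: [0.4437, -0.1366, 0.054]
ee_rot: [[0.996, -0.089, -0.001], [-0.089, -0.996, 0.001], [-0.001, -0.001, -1.0]]
contact_force: [-3.5, 3.6, 11.2]
opening: -0.0002
t: 35.72
ee_pos: [0.4277, -0.3166, 0.1926]
ee_rot: [[0.996, -0.09, -0.0], [-0.09, -0.996, 0.001], [-0.0, -0.001, -1.0]]
contact_force: [0.2, 1.5, -0.1]
opening: 0.0001
101 [0.5891 0.229  0.069 ] [0.0628 0.0687 0.0719]
115 [0.5796 0.3188 0.069 ] [0.0602 0.0684 0.0721]
116 [0.5055 0.3884 0.069 ] [0.0612 0.069  0.0715]
105 [0.5017 0.2415 0.069 ] [0.0635 0.0686 0.072 ]
keys z [np.float64(0.053), np.float64(0.0528), np.float64(0.0521), np.float64(0.0533)]
```

View pics/s5z.png

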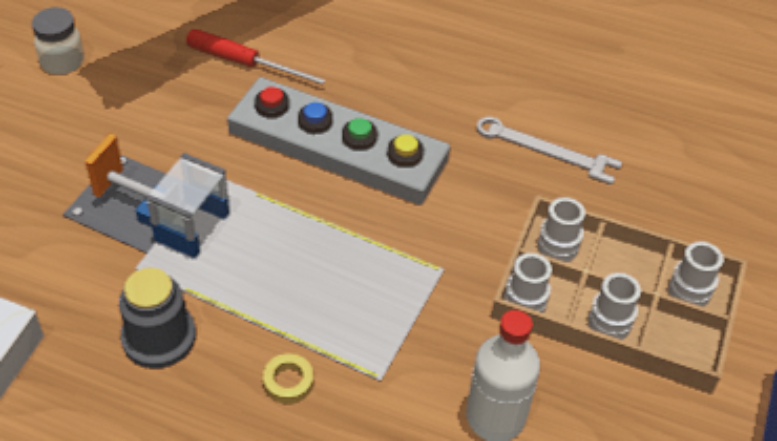

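View pics/top5.png

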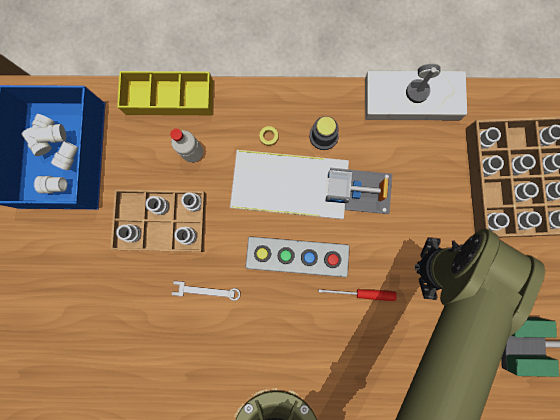

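```bash
python3 -c "
from rig import ctrl
print(ctrl.sign_off())"
```

```text
the job is handed in; nothing more can be done
None
```

The job is done and handed in at about 36 s of robot time; no verdict was reported.

**What I did**
- **Deck sleeves:** I stood the two sleeves from the deck in two empty tray compartments.
- **Release code:** I pressed blue, yellow, blue and green, each to a fingertip height of 46 mm with 8–11 N, letting each spring back.
- **Ejector:** I pushed the tab until it stopped moving at 19 N. The sleeve came out at about y 70 mm on the deck and the tab sprang back.
- **Released sleeve:** I stood it in a third empty compartment, then pressed yellow and red.

**Last checks**
- **Sleeves:** All four in the tray, including the one already there, have their tops at about 69 mm, which means upright on the tray floor.
- **Station:** The keys read 52–53 mm, so all are up. The ejector is back and the deck is clear.
- **Bystanders and gripper:** The bystanders look to be where they started. The gripper is closed and clear of everything.

**One thing disagreed:** the second deck sleeve was found about 18 mm from where I released it, probably the announced knock. It still stands upright inside its own compartment, so I left it there.

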